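Factory-reset the camera test unit with the stylus

TASK

Take the orange stylus out of its stand and, with its tip, gently press the yellow unlock button in the shallow hole of the grey test unit all the way down and let it spring back up. Then reach the stylus through the other, deep red-ringed hole and hold the recessed red reset button fully down; finish while still gripping the stylus upright and keeping that button down. Leave the grey tray of pins, the bottle and the single open camera back at the left where they are.

Things in the scene. Friction and masses are not known exactly. Their poses are not given: they have to be found in the camera images.
- test_unit: Fixed light-grey instrument case, 84 x 114 x 60 mm (x, y, z) with its black foot plate, on the bench; origin at the centre of its underside, z up, -x is its front with three sockets. The flat top, 60 mm up, has two vertical round holes 16 mm in diameter.
- unlock_mouth (a point): Centre of the mouth of the yellow-ringed hole, level with the case's top: 8 mm to +x and 26 mm to +y of the case's origin. The yellow unlock button's top (13 mm diameter) lies 8 mm below this point when up.
- reset_mouth (a point): Centre of the mouth of the red-ringed hole, level with the case's top: 8 mm to +x and 26 mm to -y of the case's origin. The red reset button's top (13 mm diameter) lies 25 mm below this point when up.
- unlock_button (a joint): Yellow spring button: 0 m when up, 0.006 m at its stop, fully down. It goes straight down, springs back by itself and takes about 1.2 N to start and 4.8 N at the stop.
- reset_button (a joint): Red spring button: 0 m when up, 0.006 m at its stop, fully down. It goes straight down, springs back by itself and takes about 1.2 N to start and 4.8 N at the stop.
- stylus: Loose stylus, about 50 g, 115 mm long, standing upright in its stand. Origin at the tip, z up along the stylus towards the handle. Round steel shaft 7 mm in diameter with a rounded tip from z = 0 to 58 mm, black collar 26 mm in diameter from 58 to 63 mm, square orange handle with black bands, 16 x 16 mm, sides along its x and y, from 63 to 115 mm. In the stand the tip is 12 mm and the collar's underside 70 mm above the bench.
- stylus_grip (a point): Middle of the stylus handle, 88 mm above the tip.
- stylus_tip (a point): The tip of the stylus (its origin).
- stylus_stand: Fixed stand: dark round foot 60 mm in diameter and an upright aluminium tube, 22 mm outside and 10 mm inside, whose rim is 70 mm above the bench. Origin at the centre of its underside.
- grey_tray: Loose shallow dark-grey open plastic tray of pins, 58 x 86 x 16 mm; origin at the centre of its underside. Leave alone.
- flux_bottle: Loose white dispensing bottle with a red needle cap, 44 mm in diameter, 140 mm tall; origin at the centre of its underside. Leave alone.
- camera_back: Loose white camera back shell with open circuit boards, 98 x 79 x 45 mm with its leads, standing alone at the left, apart from the many others; origin at the centre of its underside. Leave alone.

How it is judged:
On the way, in this order (a step that is already met when the one before it is completed fails the run):
1. the stylus is lifted clear out of its stand (z of stylus_tip in the frame of stylus_stand above 0.072 m and contact force between the fingers and stylus above 1 N), for 0.1 s.
2. the unlock button is pressed down (at least 4.5 mm of 6) by the stylus tip (value of joint unlock_button above 0.0045 m and horizontal distance between stylus_tip and unlock_mouth below 0.007 m and contact force between stylus and test_unit above 1 N and contact force between the fingers and stylus above 1 N), for 0.1 s.
3. the unlock button is up again and the reset button is not yet pressed (value of joint each of unlock_button, reset_button below 0.001 m), for 0.1 s.
4. the stylus tip is through the red-ringed hole and holds the reset button down (at least 4.5 mm of 6) (value of joint reset_button above 0.0045 m and horizontal distance between stylus_tip and reset_mouth below 0.007 m and contact force between stylus and test_unit above 1 N), for 0.3 s.
At the end, for the whole second after the job is handed in: For the last second: gripper holds the stylus (over 1 N), upright within 0.2 rad, tip within 7 mm of the red-ringed hole's axis and 27 mm or more below its mouth, pushing over 1 N, reset button at least 4.5 of 6 mm down; unlock button up (under 1 mm) (all of step 4 and value of joint unlock_button below 0.001 m and z of stylus_tip in the frame of reset_mouth below -0.027 m and contact force between the fingers and stylus above 1 N and angle between stylus's own z axis and vertical below 0.2 rad); the arm keeps its last pose, push and grip.
It fails at once if the stylus is forced against the test unit with more than 35 N (contact force between stylus and test_unit above 35 N).
It fails at once if the grey tray of pins, bottle or camera back is moved by more than 20 mm (distance of any of grey_tray, flux_bottle, camera_back from where it was at the start of the episode above 0.02 m).
It also fails if it takes over 56 s, if anything falls off the work surface, if the arm or the gripper's body presses on something with over 40 N, if the wrist force passes 120 N, or if a joint passes its speed limit or range.

ROBOT

A 7-joint arm with a two-finger parallel gripper is mounted at the origin on a cart in front of the work surface, level with it; the furniture and walls round the work are solid. World frame = base frame: x ahead of the robot, y to its left, z up, the work surface at z = 0. Lengths are in m, angles in rad, forces in N, time in s.
With the tool pointing down it reaches from about 0.4 to 0.85 m from the base axis. Payload 6.9 kg.
Tool frame: the origin (TCP) lies midway between the tips of the shut fingers; the grasp point (between the pads) lies 19 mm behind it; z points along the fingers, y is the direction in which the jaws open and shut (so a half turn about z gives the same grasp; the last joint's range is limited). The gripper opens to 85 mm and grips with 20 to 120 N. Pads are 22 mm wide; open, the fingers measure 114 mm over their backs; the gripper's body (76 mm by 85 mm) begins 54 mm behind the grasp point. The pads swing forward as they close: fully open they stand 13 mm farther back than shut.
Start: joints at [1.448, 0.507, -0.238, 1.5, 0.126, 1.149, -0.155], TCP at [0.141, -0.609, 0.231] pointing down, gripper open.
Joint ranges: [-3.08, 3.08], [-0.24, 2.05], [-1.43, 1.35], [0, 2.5], [-1.52, 4.66], [0.17, 1.96], [-2.89, 2.89]. Speed limits (rad/s): [2.39, 2.39, 3.14, 3.14, 3.14, 3.14, 3.14].

INTERFACE

Orientations are given as a 3x3 rotation matrix whose columns are the frame's x, y, z axes.
In Python, from rig import arm gives the robot as it stands.
- The arm moves only by the tool move_arm, never from a script. Its arguments are lists of equal length, an entry for each row: "angular": the turn, a rotation vector about the tool's x, y, z in rad, a list of three; "translation": the shift along the tool's x, y, z in cm, a list of three; "jaw": the opening, from -1 (shut) to 1 (fully open), so that 0 is half open. A call has 1 to 10 rows; each row shifts and turns the commanded pose from where the row before left it, along the tool's axes as they then stand; what a row does not reach is not made up. A row lasts 1/10 s, in which the tool goes at most 50 mm and 8.59 degrees, less where a joint would pass 70% of its speed; a pose out of reach is approached as far as the arm can. A call is refused whole if a number of a shift passes 5 or a number of a turn 0.15, either way. A call with a gripper value outside its range is refused whole. The fingers move at their own pace and stop on an object; "grip_force" is the grip in N (left out, the last holds). Time passes only in rows, so rows that do not move let the fingers close. It gives the time, the measured TCP pose, the force and the opening at its end, in the units of the state.
- arm.sense(): the state, without advancing time (a new reading comes with each control period).
- arm.snapshot(name): name is "side" or "top" or "wrist"; returns the picture (400x640x3 uint8, blue, green, red); there is no depth.
- arm.camera_params(name): a dict with "fx", "fy", "cx", "cy" (pixels), "eye" and "rotation" of the camera in the world. Camera axes: x right, y down, z forward; pixel columns grow to the right and rows downward; lengths in m; the calibration is good to about 2 mm. A picture is of the moment at which its call begins: read the wrist's pose just before it. camera_params takes no time and is no camera call; for the wrist camera it gives the pose at the moment of the call.
- arm.job_done(): hands the job in, once; it reports no verdict.
Trained networks look in the newest picture that a camera, given by its name, has taken for a name from the list of things; names that differ only in an ending like _2 or _b are one class to them, and where a whole thing is asked for, a point or a joint stands for the part that bears it (a point fixed in the world has none). Each returns a list of dicts, best first, with "score" (0 to 1); they miss things now and then, are a little off and sometimes report something else, mostly with a low value. They report only what shows in the picture. A call takes as long as a camera call.
- arm.recognise(label, camera): "point" ([x, y, z] in m, in world coordinates, good to about 4 mm: the middle of the surface that is visible of it).
- arm.masks_of(label, camera): "region" (400x640 bool, what is visible of it).
- arm.landmark_of(label, camera): "point" ([x, y, z] in m, in world coordinates, good to about 4 mm: a listed point, or the origin of a listed thing).
The state is a dict: "t": time; "joint_positions": joint angles; "qvel": joint speeds; "joint_efforts": joint torques, N m; "position": TCP position; "tcp_rot": TCP orientation; "ft_force": force on the tool from outside, world axes, zero at the start; "moment": the same for the moment, N m; "grip_width": finger opening in m.
Only numpy, scipy, OpenCV 4.12 (cv2) and the standard library are available. Lean on these libraries where they do the work, as an engineer would, in place of code of your own. Each camera call takes 0.05 s, during which the arm holds its last target.

## Working session

There is one attempt and no reset: what is moved stays moved. The work goes in short steps, Python scripts to look and compute and a tool call to move; the robot and the scene stay as the last step left them, time stands still between calls to the robot, and variables do not carry over. Pictures are saved under pics/ and viewed, and the job is handed in when it is done.

Besides the shell and the picture viewer there is one more tool, called after "Emit:" as name(argument=value, ...) on one line, values as JSON. move_arm: Moves the arm, as the interface text tells. Its arguments: {"type":"object","properties":{"angular":{"type":"array","items":{"type":"array","items":{"type":"number"}}},"translation":{"type":"array","items":{"type":"array","items":{"type":"number"}}},"jaw":{"type":"array","items":{"type":"number"}},"grip_force":{"type":"number"}},"required":["angular","translation","jaw"]}

```bash
mkdir -p pics; ls; python3 - <<'E'
from rig import arm
import cv2,numpy as np
s=arm.sense();print(s)
for c in ["side","top","wrist"]:
    im=arm.snapshot(c);cv2.imwrite(f"pics/{c}0.png",im)
    p=arm.camera_params(c);print(c,p)
for c in ["side","top"]:
  for l in ["unlock_mouth","reset_mouth","stylus_grip","stylus_tip","stylus_stand","test_unit","flux_bottle","grey_tray","camera_back"]:
    r=arm.landmark_of(l,c)
    print(c,l,[(np.round(d["point"],4).tolist(),round(d["score"],2)) for d in r[:3]])
print(arm.sense()["t"])
E
```

```text
pics
{'t': 0.0, 'joint_positions': array([ 1.44849241,  0.50832757, -0.23752124,  1.50112283,  0.12570609,
        1.14885876, -0.15480274]), 'qvel': array([-0.00091992,  0.00125472,  0.00060102,  0.00018047, -0.00123758,
        0.00112453,  0.00166324]), 'joint_efforts': array([ 7.74421769e-04, -6.20594287e+01, -2.18609467e+00, -2.49646425e+01,
        1.27348909e-02,  1.18682851e-02,  2.20694204e-05]), 'position': array([ 0.14096248, -0.60840042,  0.23043935]), 'tcp_rot': array([[ 9.74161801e-01,  2.25850847e-01, -4.23699897e-04],
       [ 2.25851242e-01, -9.74160363e-01,  1.67425472e-03],
       [-3.46197990e-05, -1.72668814e-03, -9.99998509e-01]]), 'ft_force': array([0.37065413, 0.23047003, 0.29711305]), 'moment': array([ 0.08333455, -0.02242834, -0.02888887]), 'grip_width': 0.08553455667260731}
side {'fx': 457.3046120526988, 'fy': 457.3046120526988, 'cx': 322.79565789181373, 'cy': 198.40700793574806, 'eye': array([-0.10600289,  1.20138375,  0.65980828]), 'rotation': array([[-0.85487236, -0.2123932 ,  0.4733734 ],
       [-0.51870919,  0.370224  , -0.77063284],
       [-0.011577
[... 939 characters left out ...]
([0.4917, 0.5535, -0.0022], 0.2)]
side test_unit [([0.427, 0.0145, 0.0036], 0.64)]
side flux_bottle [([0.6557, 0.4406, -0.0039], 0.66)]
side grey_tray [([0.4301, -0.2667, 0.0007], 0.69)]
side camera_back [([0.4938, 0.5569, -0.0003], 0.86)]
top unlock_mouth [([0.4287, 0.0382, 0.0596], 0.57)]
top reset_mouth [([0.4385, -0.0143, 0.0583], 0.84)]
top stylus_grip [([0.4962, 0.4307, 0.1022], 0.63)]
top stylus_tip [([0.437, -0.0121, 0.0565], 0.34)]
top stylus_stand [([0.5009, 0.4296, -0.0025], 0.65)]
top test_unit [([0.4259, 0.0102, -0.0014], 0.6)]
top flux_bottle [([0.6557, 0.4439, -0.0034], 0.5)]
top grey_tray [([0.432, -0.2643, 0.0007], 0.76)]
top camera_back [([0.4991, 0.5621, -0.0], 0.75)]
1.05
```

View pics/side0.png

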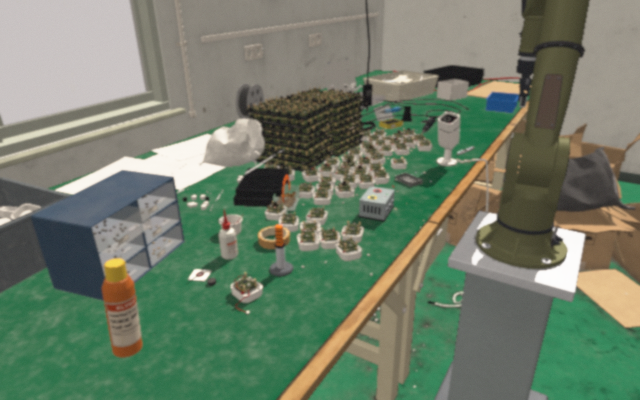

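View pics/top0.png

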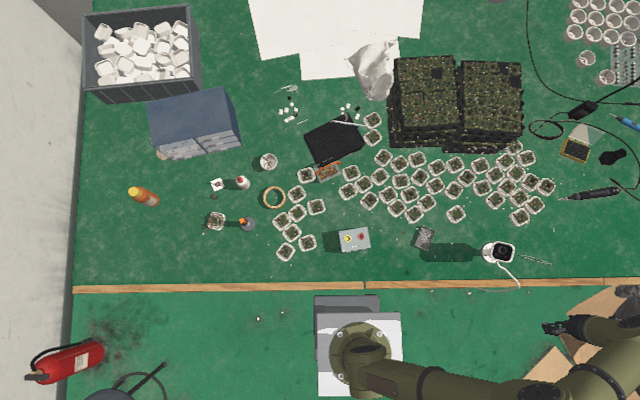

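Emit:
move_arm(angular=[[0, 0, 0], [0, 0, 0], [0, 0, 0], [0, 0, 0], [0, 0, 0], [0, 0, 0], [0, 0, 0], [0, 0, 0], [0, 0, 0], [0, 0, 0]], translation=[[0, 0, -4], [0, 0, -4], [4.5, -1.9, 0], [4.5, -1.9, 0], [4.5, -1.9, 0], [4.5, -1.9, 0], [4.5, -1.9, 0], [4.5, -1.9, 0], [4.5, -1.9, 0], [4.5, -1.9, 0]], jaw=[1, 1, 1, 1, 1, 1, 1, 1, 1, 1])

```text
t: 2.05
position: [0.4588, -0.3782, 0.3116]
tcp_rot: [[0.974, 0.226, 0.0], [0.226, -0.974, -0.0], [0.0, 0.001, -1.0]]
ft_force: [0.3, -0.7, -0.2]
grip_width: 0.0853
```

Emit:
move_arm(angular=[[0, 0, 0], [0, 0, 0], [0, 0, 0], [0, 0, 0], [0, 0, 0], [0, 0, 0], [0, 0, 0], [0, 0, 0], [0, 0, 0], [0, 0, 0]], translation=[[1.1, -4.7, 0], [1.1, -4.7, 0], [1.1, -4.7, 0], [1.1, -4.7, 0], [1.1, -4.7, 0], [1.1, -4.7, 0], [1.1, -4.7, 0], [1.1, -4.7, 0], [1.1, -4.7, 0], [1.1, -4.7, 0]], jaw=[1, 1, 1, 1, 1, 1, 1, 1, 1, 1])

```text
t: 3.05
position: [0.4582, 0.105, 0.3117]
tcp_rot: [[0.974, 0.225, 0.001], [0.225, -0.974, -0.0], [0.001, 0.0, -1.0]]
ft_force: [1.1, -0.3, -0.3]
grip_width: 0.0854
```

```bash
python3 - <<'E'
from rig import arm
import cv2,numpy as np
im=arm.snapshot("wrist");cv2.imwrite("pics/w1.png",im)
s=arm.sense();print(s["position"],s["joint_positions"].round(2),s["t"])
E
```

```text
[0.45716074 0.11453484 0.31221788] [ 0.17  0.23 -0.59  1.74  0.13  1.21 -1.78] 3.1
```

View pics/w1.png

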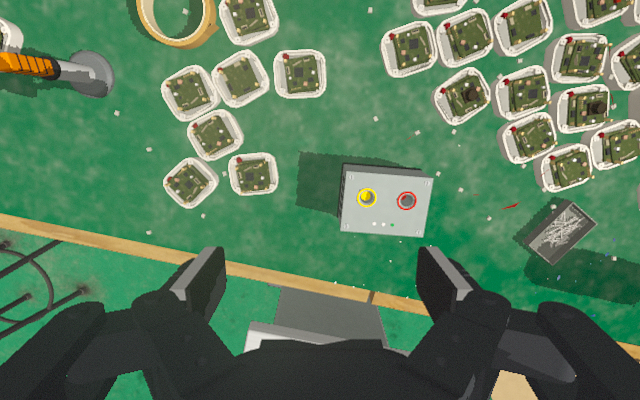

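```bash
cat > h.py <<'E'
from rig import arm
import cv2,numpy as np
def ray(p,u,v):
    d=np.array([(u-p["cx"])/p["fx"],(v-p["cy"])/p["fy"],1.]);return p["rotation"]@d
def atz(p,u,v,z):
    d=ray(p,u,v);e=np.array(p["eye"]);return e+d*(z-e[2])/d[2]
def px(p,X):
    c=np.array(p["rotation"]).T@(np.array(X)-p["eye"]);return p["fx"]*c[0]/c[2]+p["cx"],p["fy"]*c[1]/c[2]+p["cy"]
def holes(cam,name):
    p=arm.camera_params(cam);im=arm.snapshot(cam);cv2.imwrite(f"pics/{name}.png",im)
    hsv=cv2.cvtColor(im,cv2.COLOR_BGR2HSV)
    return p,im,hsv
E
python3 - <<'E'
from h import *
s=arm.sense();print(s["position"])
p,im,hsv=holes("wrist","w2")
for l in ["unlock_mouth","reset_mouth","stylus_grip","stylus_stand","test_unit"]:
    r=arm.landmark_of(l,"wrist");print(l,[(np.round(d["point"],4).tolist(),round(d["score"],2)) for d in r[:2]])
c=im[140:250,320:450];cv2.imwrite("pics/w2c.png",cv2.resize(c,None,fx=6,fy=5.4,interpolation=cv2.INTER_NEAREST))
print(arm.sense()["t"])
E
```

```text
[0.45716074 0.11453484 0.31221788]
unlock_mouth [([0.4324, 0.04, 0.0558], 0.91)]
reset_mouth [([0.4376, -0.013, 0.0607], 0.9)]
stylus_grip [([0.4994, 0.4291, 0.1031], 0.88), ([0.4287, 0.0092, 0.0007], 0.34)]
stylus_stand [([0.4965, 0.4269, 0.0031], 0.73)]
test_unit [([0.4268, 0.0101, -0.0008], 0.6)]
3.4
```

View pics/w2c.png

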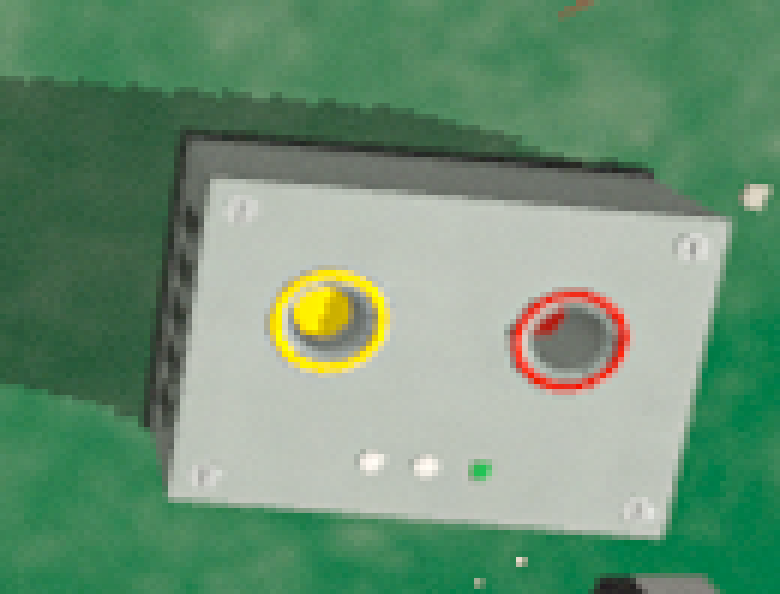

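```bash
python3 - <<'E'
from h import *
p=arm.camera_params("wrist")
im=cv2.imread("pics/w2.png")
y=atz(p,374.5,198.9,.06);r=atz(p,414.7,202.5,.06);print(y,r,np.linalg.norm(y-r),np.arctan2(-(y-r)[0],(y-r)[1]))
print(arm.sense()["joint_positions"].round(2))
c=im[30:130,0:130];cv2.imwrite("pics/w2d.png",cv2.resize(c,None,fx=6,fy=6,interpolation=cv2.INTER_CUBIC))
E
```

```text
[0.43017942 0.02489419 0.06      ] [ 0.43706258 -0.02673325  0.06      ] 0.05208426782975914 0.13254213045082078
[ 0.18  0.23 -0.57  1.74  0.13  1.21 -1.77]
```

View pics/w2d.png

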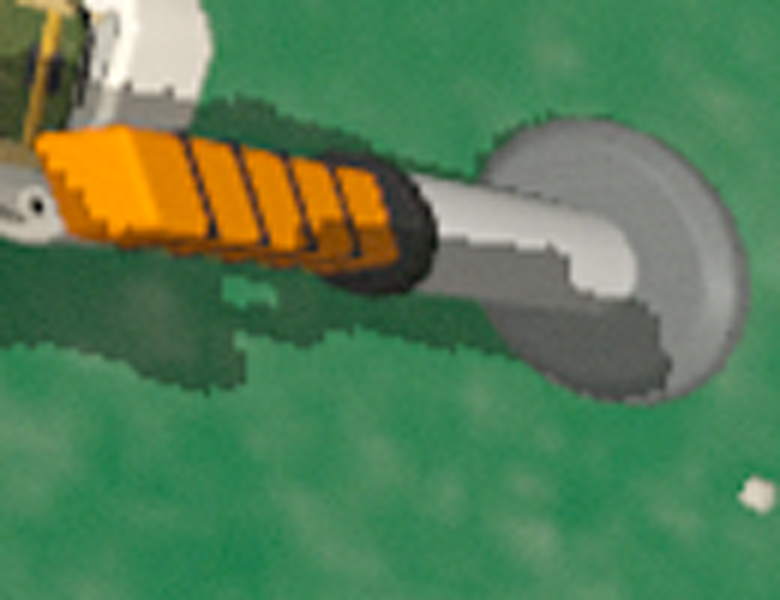

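```bash
python3 - <<'E'
from h import *
print(arm.sense()["position"])
p,im,hsv=holes("wrist","w3")
p2=arm.camera_params("wrist")
print(p["eye"],p2["eye"],arm.sense()["position"],arm.sense()["t"])
np.save("p3.npy",p,allow_pickle=True)
R=cv2.inRange(hsv,(0,150,150),(6,255,255))|cv2.inRange(hsv,(174,150,150),(180,255,255))
Y=cv2.inRange(hsv,(26,150,150),(33,255,255))
for m in (Y,R):
    m[:140]=0;m[250:]=0;m[:,:330]=0;m[:,450:]=0
    cs,_=cv2.findContours(m,cv2.RETR_EXTERNAL,cv2.CHAIN_APPROX_NONE)
    c=max(cs,key=lambda c:cv2.boundingRect(c)[2]);e=cv2.fitEllipse(c);print(e, atz(p,*e[0],.06))
E
```

```text
[0.45871972 0.10160622 0.3111945 ]
[0.52364466 0.11729217 0.45351959] [0.52366875 0.11720699 0.45354626] [0.45873616 0.10157928 0.31121856] 3.45
((363.7864074707031, 196.76551818847656), (17.540821075439453, 18.4409122467041), 52.280792236328125) [0.42986026 0.03899969 0.06      ]
((404.0172424316406, 199.84115600585938), (17.0484676361084, 18.58112144470215), 63.33386993408203) [ 0.43740908 -0.01231928  0.06      ]
```

Emit:
move_arm(angular=[[0, 0, 0], [0, 0, 0], [0, 0, 0], [0, 0, 0], [0, 0, 0], [0, 0, 0], [0, 0, 0], [0, 0, 0]], translation=[[1.5, -3.7, 0], [1.5, -3.7, 0], [1.5, -3.7, 0], [1.5, -3.7, 0], [1.5, -3.7, 0], [0, 0, 0], [0, 0, 0], [0, 0, 0]], jaw=[1, 1, 1, 1, 1, 1, 1, 1])

```text
t: 4.25
position: [0.4905, 0.2983, 0.3111]
tcp_rot: [[0.975, 0.223, -0.0], [0.223, -0.975, -0.001], [-0.0, 0.001, -1.0]]
ft_force: [0.1, 0.1, 0.5]
grip_width: 0.0854
```

```bash
python3 - <<'E'
from h import *
p,im,hsv=holes("wrist","w4")
np.save("p4.npy",p,allow_pickle=True)
s=arm.sense();print(s["position"],s["joint_positions"].round(2),s["t"])
u,v=map(int,px(p,(.498,.43,.127)));print(u,v)
u0=max(0,u-80);v0=max(0,v-60);print(u0,v0)
c=im[v0:v0+120,u0:u0+160];cv2.imwrite("pics/w4c.png",cv2.resize(c,None,fx=5,fy=5,interpolation=cv2.INTER_CUBIC))
E
```

```text
[0.49048205 0.29825693 0.3112821 ] [-0.19  0.41 -0.62  1.49  0.24  1.31 -2.18] 4.3
195 139
115 79
```

View pics/w4.png

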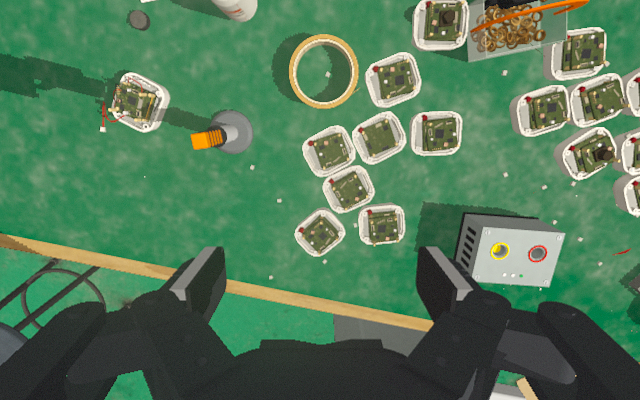

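View pics/w4c.png

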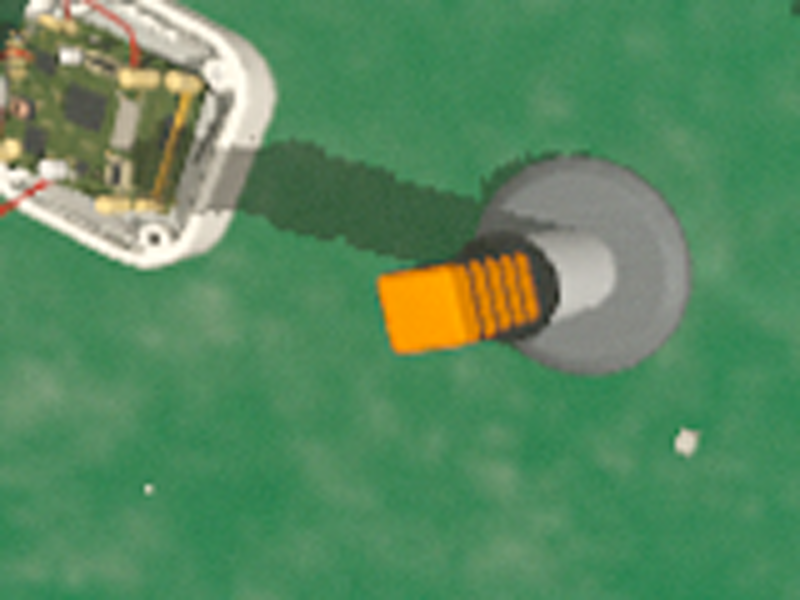

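```bash
python3 - <<'E'
from h import *
p=np.load("p4.npy",allow_pickle=True).item()
C=np.array([(379,274),(458,263),(478,346),(398,353)])/5+(115,79)-.4
P=np.array([atz(p,*c,.127)[:2] for c in C]);print(P.round(4),P.mean(0))
for i in range(4):
    d=P[(i+1)%4]-P[i];print(np.linalg.norm(d),np.arctan2(d[1],d[0]),np.degrees(np.arctan2(d[1],d[0]))%90)
s=arm.sense();R=s["tcp_rot"];print("tool yaw",np.degrees(np.arctan2(R[1,0],R[0,0])))
# stand foot ellipse: centre in crop approx
print(atz(p,115+585/5,79+265/5,0.01)[:2])
E
```

```text
[[0.5026 0.4358]
 [0.5083 0.4206]
 [0.4928 0.4145]
 [0.4877 0.4302]] [0.49786313 0.42529354]
0.016210284942488065 -1.2116009520302367 20.580378994634927
0.01674748108259702 -2.767914219638942 21.410197160441868
0.016461324962557047 1.8819437502596565 17.827434170900545
0.015955099453556408 0.359853719721843 20.61809938214524
tool yaw 12.880487501507709
[0.49825692 0.42442449]
```

Emit:
move_arm(angular=[[0, 0, -0.124], [0, 0, 0], [0, 0, 0], [0, 0, 0], [0, 0, 0], [0, 0, 0], [0, 0, 0], [0, 0, 0], [0, 0, 0]], translation=[[0, 0, 0], [1.26, -2.92, 0], [1.26, -2.92, 0], [1.26, -2.92, 0], [1.26, -2.92, 0], [0, 0, 4], [0, 0, 4], [0, 0, 0], [0, 0, 0]], jaw=[1, 1, 1, 1, 1, 1, 1, 1, 1])

```text
t: 5.2
position: [0.4977, 0.426, 0.2321]
tcp_rot: [[0.939, 0.343, -0.0], [0.343, -0.939, -0.001], [-0.0, 0.001, -1.0]]
ft_force: [0.4, 0.1, 1.0]
grip_width: 0.085
```

```bash
python3 - <<'E'
from h import *
p,im,hsv=holes("wrist","w5")
np.save("p5.npy",p,allow_pickle=True)
s=arm.sense();print(s["position"],s["joint_positions"].round(2),s["t"]);print(s["tcp_rot"].round(3))
for c in ["wrist","side"]:
  for l in ["stylus_grip","stylus"]:
    if c=="side" and l=="stylus_grip": arm.snapshot("side")
    r=arm.landmark_of(l,c);print(c,l,[(np.round(d["point"],4).tolist(),round(d["score"],2)) for d in r[:2]])
E
```

```text
[0.49797928 0.42702135 0.23347816] [-0.4   0.6  -0.62  1.41  0.35  1.24 -2.27] 5.25
[[ 0.939  0.343  0.002]
 [ 0.343 -0.939  0.001]
 [ 0.002 -0.001 -1.   ]]
wrist stylus_grip [([0.4982, 0.4286, 0.1041], 0.96)]
wrist stylus [([0.4993, 0.4282, 0.0134], 0.93)]
side stylus_grip [([0.501, 0.4276, 0.1023], 0.65)]
side stylus []
```

View pics/w5.png

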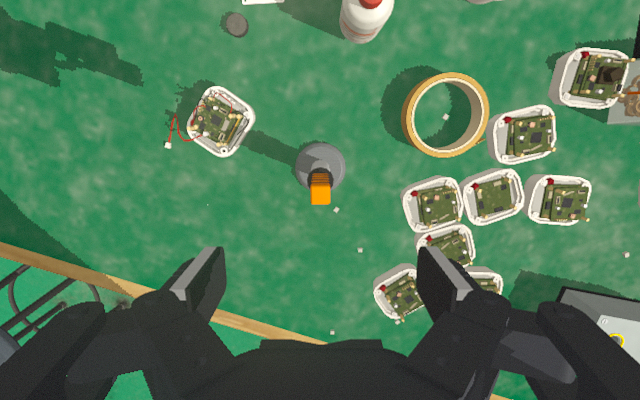

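```bash
python3 - <<'E'
from h import *
p=np.load("p5.npy",allow_pickle=True).item();im=cv2.imread("pics/w5.png")
print(arm.sense()["position"],p["eye"],arm.camera_params("wrist")["eye"])
print(px(p,(.498,.4255,.127)))
c=im[150:220,280:360];cv2.imwrite("pics/w5c.png",cv2.resize(c,None,fx=8,fy=8,interpolation=cv2.INTER_CUBIC))
E
```

```text
[0.49736518 0.4277417  0.23305658] [0.56026992 0.44977003 0.37441541] [0.55956391 0.45119273 0.37559927]
(np.float64(322.2921385324217), np.float64(194.76814287492843))
```

View pics/w5c.png

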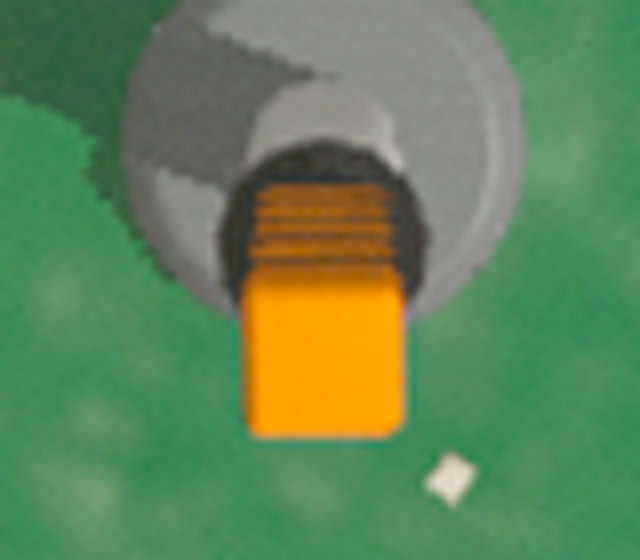

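Emit:
move_arm(angular=[[0, 0, 0], [0, 0, 0], [0, 0, 0], [0, 0, 0], [0, 0, 0], [0, 0, 0], [0, 0, 0]], translation=[[0.1, 0, 3], [0, 0, 3], [0, 0, 3], [0, 0, 3], [0, 0, 2.9], [0, 0, 0], [0, 0, 0]], jaw=[1, 1, 1, 1, 1, 1, 1])

```text
t: 6.2
position: [0.498, 0.4281, 0.0831]
tcp_rot: [[0.939, 0.345, 0.0], [0.345, -0.939, 0.0], [0.0, -0.0, -1.0]]
ft_force: [-0.2, 0.0, -0.4]
grip_width: 0.0855
```

Emit:
move_arm(angular=[[0, 0, 0], [0, 0, 0], [0, 0, 0], [0, 0, 0], [0, 0, 0], [0, 0, 0], [0, 0, 0], [0, 0, 0], [0, 0, 0], [0, 0, 0]], translation=[[0, 0, 0], [0, 0, 0], [0, 0, 0], [0, 0, 0], [0, 0, 0], [0, 0, 0], [0, 0, 0], [0, 0, 0], [0, 0, 0], [0, 0, 0]], jaw=[-1, -1, -1, -1, -1, -1, -1, -1, -1, -1], grip_force=40)

```text
t: 7.2
position: [0.498, 0.4278, 0.0828]
tcp_rot: [[0.939, 0.344, 0.0], [0.344, -0.939, 0.0], [0.001, -0.0, -1.0]]
ft_force: [-1.2, -1.9, 5.6]
grip_width: 0.0156
```

Emit:
move_arm(angular=[[0, 0, 0], [0, 0, 0], [0, 0, 0], [0, 0, 0], [0, 0, 0], [0, 0, 0], [0, 0, 0], [0, 0, 0], [0, 0, 0]], translation=[[0, 0, -1], [0, 0, -2], [0, 0, -2], [0, 0, -2], [0, 0, -2], [0, 0, -2], [0, 0, -2], [0, 0, 0], [0, 0, 0]], jaw=[-1, -1, -1, -1, -1, -1, -1, -1, -1])

```text
t: 8.1
position: [0.4978, 0.4277, 0.2123]
tcp_rot: [[0.939, 0.345, 0.0], [0.345, -0.939, 0.0], [0.0, -0.0, -1.0]]
ft_force: [0.2, 0.9, -0.7]
grip_width: 0.0153
```

```bash
python3 - <<'E'
from h import *
p,im,hsv=holes("wrist","w6")
p,im2,hsv=holes("side","s6")
s=arm.sense();print(s["position"],s["joint_positions"].round(2),s["t"],s["ft_force"])
for c in ["wrist","side"]:
  for l in ["stylus_grip","stylus_tip"]:
    r=arm.landmark_of(l,c);print(c,l,[(np.round(d["point"],4).tolist(),round(d["score"],2)) for d in r[:2]])
u,v=map(int,px(p,s["position"]));print(u,v)
c=im2[v-60:v+60,u-60:u+60];cv2.imwrite("pics/s6c.png",cv2.resize(c,None,fx=5,fy=5,interpolation=cv2.INTER_CUBIC))
E
```

```text
[0.49748435 0.42714699 0.21114165] [-0.41  0.62 -0.61  1.44  0.36  1.2  -2.28] 8.2 [-0.08698799  0.67683521 -0.45045963]
wrist stylus_grip [([0.4982, 0.4285, 0.2342], 0.68)]
wrist stylus_tip [([0.4945, 0.4298, 0.14], 0.65)]
side stylus_grip [([0.5019, 0.426, 0.2333], 0.69)]
side stylus_tip [([0.5033, 0.426, 0.1375], 0.62)]
276 194
```

View pics/w6.png

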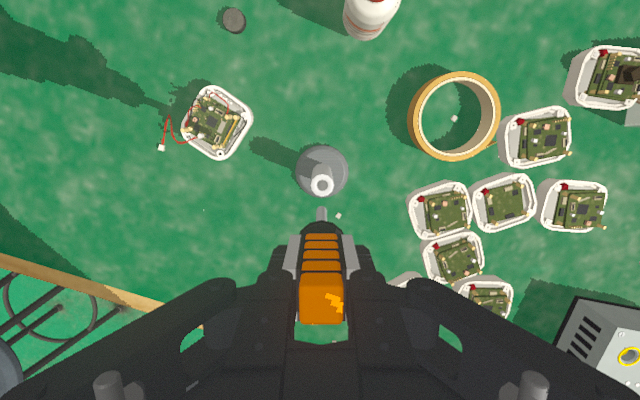

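View pics/s6c.png

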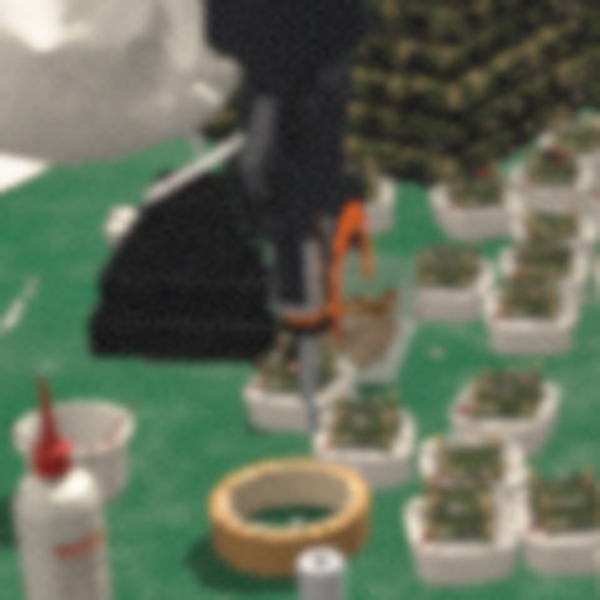

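```bash
python3 - <<'E'
from h import *
s=arm.sense();p,im,h=holes("wrist","w7")
T=s["position"];R=s["tcp_rot"]
print(T)
for dz in (.071,.013,-.044): print(dz,px(p,T+R@[0,0,dz]),px(p,T+R@[0.003,0,dz]))
c=im[190:340,240:400];cv2.imwrite("pics/w7c.png",cv2.resize(c,None,fx=4,fy=4,interpolation=cv2.INTER_CUBIC))
E
```

```text
[0.49760959 0.42744264 0.21140367]
0.071 (np.float64(321.7814430770205), np.float64(207.62103421829843)) (np.float64(321.7846265464828), np.float64(203.51022518071287))
0.013 (np.float64(322.15061364389607), np.float64(240.70141278597896)) (np.float64(322.1566344882746), np.float64(235.37127747503342))
-0.044 (np.float64(322.8704524576457), np.float64(305.2042269406309)) (np.float64(322.88457859393276), np.float64(297.7168959744762))
```

View pics/w7c.png

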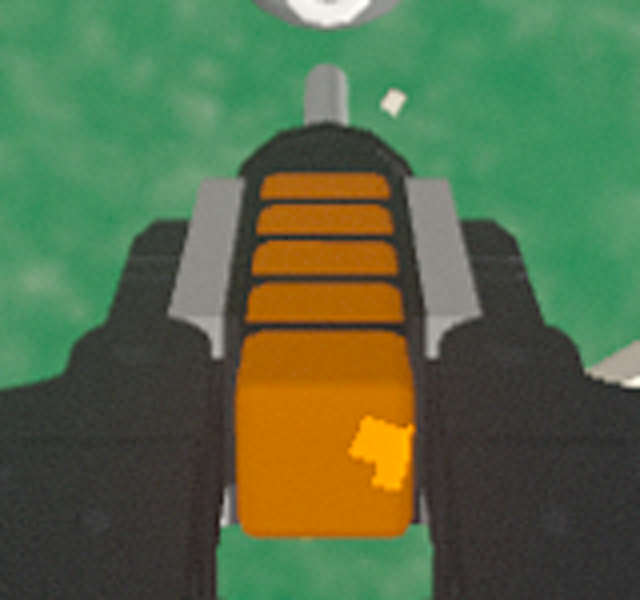

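Emit:
move_arm(angular=[[0, 0, 0], [0, 0, 0], [0, 0, 0], [0, 0, 0], [0, 0, 0], [0, 0, 0], [0, 0, 0], [0, 0, 0], [0, 0, 0], [0, 0, 0]], translation=[[-1.0, 1.7, 0], [-2.0, 3.4, 0], [-2.0, 3.4, 0], [-2.0, 3.4, 0], [-2.0, 3.4, 0], [-2.0, 3.4, 0], [-2.0, 3.4, 0], [-2.0, 3.4, 0], [-2.0, 3.4, 0], [-2.0, 3.4, 0]], jaw=[-1, -1, -1, -1, -1, -1, -1, -1, -1, -1])

```text
t: 9.45
position: [0.4303, 0.0576, 0.2123]
tcp_rot: [[0.939, 0.345, 0.0], [0.345, -0.939, -0.0], [0.0, 0.0, -1.0]]
ft_force: [1.1, -0.1, -0.6]
grip_width: 0.0154
```

Emit:
move_arm(angular=[[0, 0, 0], [0, 0, 0], [0, 0, 0], [0, 0, 0], [0, 0, 0], [0, 0, 0]], translation=[[-0.7, 1.7, 0], [0, 0, 2], [0, 0, 2], [0, 0, 0], [0, 0, 0], [0, 0, 0]], jaw=[-1, -1, -1, -1, -1, -1])

```text
t: 10.05
position: [0.4306, 0.0411, 0.1731]
tcp_rot: [[0.939, 0.345, 0.001], [0.345, -0.939, 0.0], [0.001, 0.0, -1.0]]
ft_force: [-0.3, -0.5, -0.2]
grip_width: 0.0154
```

```bash
cat > chk.py <<'E'
from h import *
import sys
n=sys.argv[1]
s=arm.sense();p,im,hsv=holes("wrist",n)
T=s["position"];R=s["tcp_rot"]
print(T,s["t"],s["joint_positions"].round(2),s["ft_force"].round(2))
U=np.array([.4299,.039,.06]);Q=np.array([.4374,-.0123,.06])
tip=T+R@[0,0,.071];print("tip",tip,"px",px(p,tip))
for nm,H in (("unlock",U),("reset",Q)): print(nm,"cm in tool axes",(R.T@(H-tip)*100).round(2),px(p,H))
R_=cv2.inRange(hsv,(0,150,130),(6,255,255))|cv2.inRange(hsv,(174,150,130),(180,255,255))
Y=cv2.inRange(hsv,(26,150,130),(33,255,255))
for nm,m in (("Y",Y),("R",R_)):
    cs,_=cv2.findContours(m,cv2.RETR_EXTERNAL,cv2.CHAIN_APPROX_NONE)
    for c in sorted(cs,key=cv2.contourArea)[-2:]:
        if len(c)>5:
            e=cv2.fitEllipse(c);print(nm,np.round(e[0],1),np.round(e[1],1),atz(p,*e[0],.06))
u,v=map(int,px(p,tip));u0=max(0,u-100);v0=max(0,v-75);print(u0,v0)
cv2.imwrite(f"pics/{n}c.png",cv2.resize(im[v0:v0+150,u0:u0+200],None,fx=4,fy=4,interpolation=cv2.INTER_CUBIC))
E
python3 chk.py w8
```

```text
[0.43057068 0.04110742 0.17309514] 10.05 [ 0.33  0.32 -0.63  2.06  0.25  0.83 -1.67] [-0.3  -0.55 -0.16]
tip [0.43065351 0.04112602 0.1020952 ] px (np.float64(321.77441962778784), np.float64(207.61560097002365))
unlock cm in tool axes [-0.15  0.17  4.21] (np.float64(323.6924282838766), np.float64(194.1215695312968))
reset cm in tool axes [-1.22  5.25  4.21] (np.float64(384.3209210740973), np.float64(206.4319629026984))
Y [323.5 194. ] [26.9 28. ] [0.42992152 0.03917779 0.06      ]
Y [322.8 191.2] [12.2 13. ] [0.43201787 0.04054035 0.06      ]
R [140.3 114.6] [6.2 9. ] [0.44069151 0.19444759 0.06      ]
R [384.1 206.4] [27.  29.1] [ 0.43735495 -0.01216094  0.06      ]
221 132
```

View pics/w8c.png

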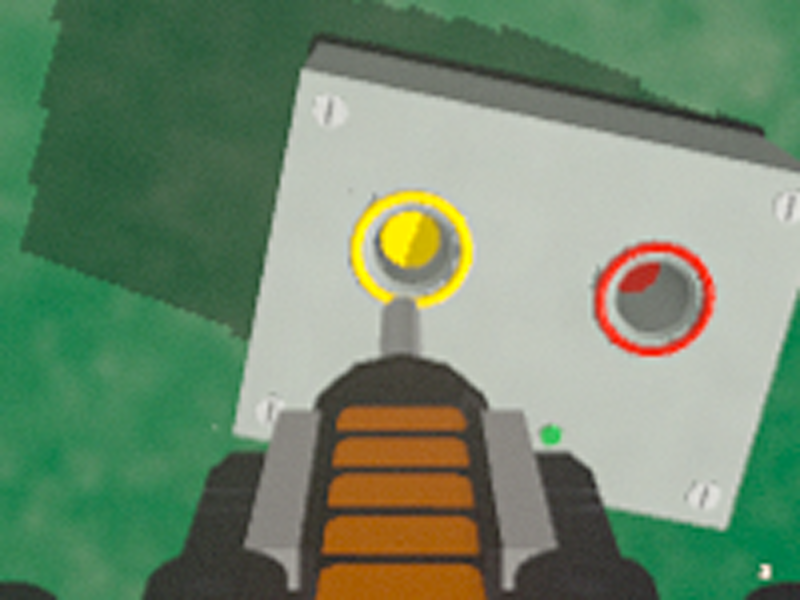

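Emit:
move_arm(angular=[[0, 0, 0], [0, 0, 0], [0, 0, 0], [0, 0, 0], [0, 0, 0], [0, 0, 0]], translation=[[-0.1, 0.17, 1], [0, 0, 1], [0, 0, 1], [0, 0, 0.7], [0, 0, 0], [0, 0, 0]], jaw=[-1, -1, -1, -1, -1, -1])

```text
t: 10.7
position: [0.4296, 0.0389, 0.1351]
tcp_rot: [[0.939, 0.345, -0.001], [0.345, -0.939, 0.0], [-0.001, -0.0, -1.0]]
ft_force: [-0.8, 0.5, 0.1]
grip_width: 0.0156
```

```bash
python3 chk.py w9
```

```text
[0.42960286 0.03889929 0.13506972] 10.7 [ 0.3   0.38 -0.6   2.12  0.31  0.73 -1.72] [-0.78  0.5   0.06]
tip [0.4295571  0.03891324 0.06406973] px (np.float64(321.78294006579466), np.float64(207.60233873026448))
unlock cm in tool axes [0.04 0.   0.41] (np.float64(321.8182431752196), np.float64(205.41597182126768))
reset cm in tool axes [-1.03  5.08  0.41] (np.float64(392.26540642552027), np.float64(219.56456429904506))
Y [321.1 201. ] [12.2 16.7] [0.4327833  0.04062959 0.06      ]
Y [321.6 205.3] [31.2 32.5] [0.42995123 0.03921371 0.06      ]
R [111.1 112.6] [ 7.3 10.6] [0.44198702 0.19118036 0.06      ]
R [392.1 219.5] [31.2 34. ] [ 0.4373898  -0.01216175  0.06      ]
221 132
```

View pics/w9c.png

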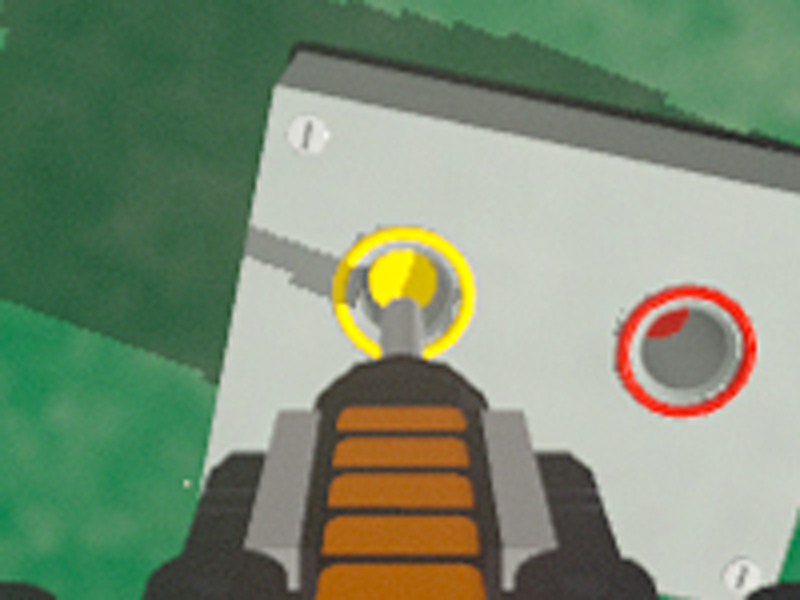

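Emit:
move_arm(angular=[[0, 0, 0], [0, 0, 0], [0, 0, 0], [0, 0, 0], [0, 0, 0]], translation=[[0.08, 0, 0.5], [0, 0, 0.5], [0, 0, 0.2], [0, 0, 0.2], [0, 0, 0]], jaw=[-1, -1, -1, -1, -1])

```text
t: 11.25
position: [0.4304, 0.039, 0.1211]
tcp_rot: [[0.939, 0.345, -0.0], [0.345, -0.939, -0.0], [-0.0, -0.0, -1.0]]
ft_force: [-0.0, 0.4, 1.5]
grip_width: 0.0155
```

Emit:
move_arm(angular=[[0, 0, 0], [0, 0, 0], [0, 0, 0]], translation=[[0, 0, 0.1], [0, 0, 0.1], [0, 0, 0]], jaw=[-1, -1, -1])

```text
t: 11.55
position: [0.4304, 0.039, 0.1193]
tcp_rot: [[0.939, 0.345, -0.0], [0.345, -0.939, -0.0], [-0.0, 0.0, -1.0]]
ft_force: [-1.2, -0.3, 2.6]
grip_width: 0.0154
```

Emit:
move_arm(angular=[[0, 0, 0], [0, 0, 0], [0, 0, 0], [0, 0, 0]], translation=[[0, 0, 0.1], [0, 0, 0.1], [0, 0, 0], [0, 0, 0]], jaw=[-1, -1, -1, -1])

```text
t: 11.95
position: [0.4304, 0.039, 0.1173]
tcp_rot: [[0.939, 0.345, -0.0], [0.345, -0.939, -0.0], [-0.0, 0.0, -1.0]]
ft_force: [-0.8, -0.3, 4.4]
grip_width: 0.0154
```

Emit:
move_arm(angular=[[0, 0, 0], [0, 0, 0], [0, 0, 0], [0, 0, 0]], translation=[[0, 0, 0.1], [0, 0, 0.05], [0, 0, 0], [0, 0, 0]], jaw=[-1, -1, -1, -1])

```text
t: 12.35
position: [0.4305, 0.039, 0.116]
tcp_rot: [[0.939, 0.345, 0.0], [0.345, -0.939, -0.0], [0.0, 0.0, -1.0]]
ft_force: [-1.9, -0.0, 7.0]
grip_width: 0.0153
```

Emit:
move_arm(angular=[[0, 0, 0], [0, 0, 0], [0, 0, 0], [0, 0, 0]], translation=[[0, 0, 0.05], [0, 0, 0], [0, 0, 0], [0, 0, 0]], jaw=[-1, -1, -1, -1])

```text
t: 12.75
position: [0.4306, 0.0391, 0.1158]
tcp_rot: [[0.939, 0.345, 0.001], [0.345, -0.939, -0.0], [0.0, 0.0, -1.0]]
ft_force: [-3.1, 0.0, 10.1]
grip_width: 0.0157
```

Emit:
move_arm(angular=[[0, 0, 0], [0, 0, 0], [0, 0, 0], [0, 0, 0], [0, 0, 0], [0, 0, 0], [0, 0, 0], [0, 0, 0]], translation=[[0, 0, -0.5], [0, 0, -0.7], [0, 0, -0.8], [0, 0, -1.0], [0, 0, -1.0], [0, 0, 0], [0, 0, 0], [0, 0, 0]], jaw=[-1, -1, -1, -1, -1, -1, -1, -1])

```text
t: 13.55
position: [0.4302, 0.0388, 0.1551]
tcp_rot: [[0.939, 0.344, -0.0], [0.344, -0.939, -0.0], [-0.0, -0.0, -1.0]]
ft_force: [0.1, -0.6, -1.1]
grip_width: 0.0158
```

```bash
python3 chk.py w10
```

```text
[0.43021893 0.03884432 0.15506848] 13.55 [ 0.32  0.35 -0.62  2.09  0.28  0.79 -1.69] [ 0.1  -0.63 -1.12]
tip [0.43018888 0.03883829 0.08406848] px (np.float64(321.78945346477525), np.float64(207.6452067541575))
unlock cm in tool axes [-0.02 -0.02  2.41] (np.float64(321.3598669359218), np.float64(198.57429878933945))
reset cm in tool axes [-1.08  5.05  2.41] (np.float64(386.32693915184603), np.float64(211.65883469498488))
Y [321.1 198.5] [28.9 29.9] [0.42988594 0.0391849  0.06      ]
Y [320.8 195.5] [13.3 14.3] [0.43204398 0.04027125 0.06      ]
R [126.  113.4] [6.5 9.6] [0.44126556 0.19278851 0.06      ]
R [386.2 211.6] [28.9 31.1] [ 0.43743986 -0.012187    0.06      ]
221 132
```

View pics/w10c.png

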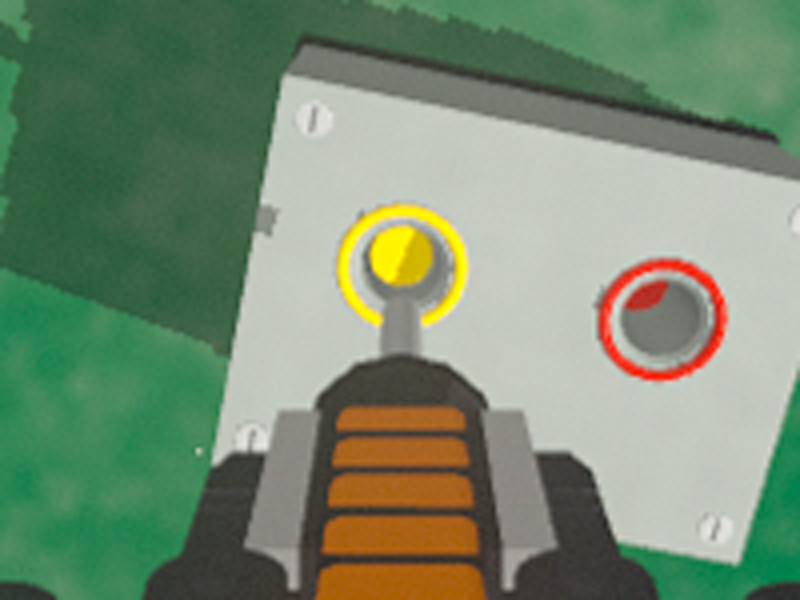

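Emit:
move_arm(angular=[[0, 0, 0], [0, 0, 0], [0, 0, 0], [0, 0, 0], [0, 0, 0], [0, 0, 0], [0, 0, 0], [0, 0, 0]], translation=[[-0.25, 1.25, 0], [-0.25, 1.25, 0], [-0.25, 1.25, 0], [-0.25, 1.3, 0], [0, 0, 1], [0, 0, 0.7], [0, 0, 0], [0, 0, 0]], jaw=[-1, -1, -1, -1, -1, -1, -1, -1])

```text
t: 14.4
position: [0.4381, -0.0111, 0.1379]
tcp_rot: [[0.938, 0.346, -0.001], [0.346, -0.938, 0.0], [-0.001, -0.001, -1.0]]
ft_force: [-0.0, 0.7, -0.6]
grip_width: 0.0157
```

```bash
python3 chk.py w11
```

```text
[ 0.43812724 -0.01113364  0.13793984] 14.4 [ 0.41  0.38 -0.59  2.1   0.31  0.75 -1.6 ] [-0.03  0.72 -0.56]
tip [ 0.43805966 -0.01110001  0.06693988] px (np.float64(321.75884603123546), np.float64(207.61084561998223))
unlock cm in tool axes [ 0.97 -4.98  0.7 ] (np.float64(251.7726562514892), np.float64(191.73084395361698))
reset cm in tool axes [-0.1   0.09  0.69] (np.float64(322.97894784955605), np.float64(206.0943113825914))
Y [251.4 191.7] [32.  34.3] [0.42983426 0.03928206 0.06      ]
R [ 47.3 100.3] [ 7.6 12.6] [0.44297014 0.18384528 0.06      ]
R [322.8 206. ] [30.6 32.1] [ 0.43738622 -0.01216047  0.06      ]
221 132
```

View pics/w11c.png

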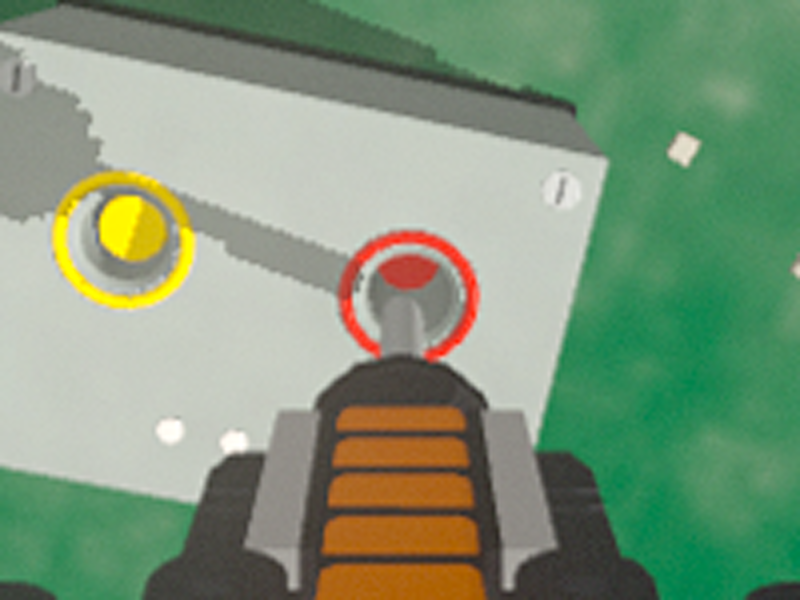

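Emit:
move_arm(angular=[[0, 0, 0], [0, 0, 0], [0, 0, 0], [0, 0, 0], [0, 0, 0]], translation=[[-0.05, 0.09, 0.3], [0, 0, 0.5], [0, 0, 0.5], [0, 0, 0], [0, 0, 0]], jaw=[-1, -1, -1, -1, -1])

```text
t: 14.95
position: [0.4382, -0.0128, 0.1251]
tcp_rot: [[0.939, 0.345, -0.0], [0.345, -0.939, 0.0], [-0.0, -0.0, -1.0]]
ft_force: [-0.4, 0.9, -1.1]
grip_width: 0.0154
```

Emit:
move_arm(angular=[[0, 0, 0], [0, 0, 0], [0, 0, 0], [0, 0, 0], [0, 0, 0]], translation=[[0, 0, 0.5], [0, 0, 0.5], [0, 0, 0.5], [0, 0, 0], [0, 0, 0]], jaw=[-1, -1, -1, -1, -1])

```text
t: 15.45
position: [0.4382, -0.0128, 0.1101]
tcp_rot: [[0.939, 0.345, -0.0], [0.345, -0.939, 0.0], [-0.0, -0.0, -1.0]]
ft_force: [0.3, 0.8, -0.6]
grip_width: 0.0152
```

Emit:
move_arm(angular=[[0, 0, 0], [0, 0, 0], [0, 0, 0], [0, 0, 0], [0, 0, 0], [0, 0, 0]], translation=[[0, 0, 0.3], [0, 0, 0.2], [0, 0, 0.2], [0, 0, 0.2], [0, 0, 0.1], [0, 0, 0]], jaw=[-1, -1, -1, -1, -1, -1])

```text
t: 16.05
position: [0.4385, -0.0128, 0.1003]
tcp_rot: [[0.939, 0.345, 0.0], [0.345, -0.939, -0.0], [0.0, 0.0, -1.0]]
ft_force: [-0.6, -0.7, 3.8]
grip_width: 0.0158
```

Emit:
move_arm(angular=[[0, 0, 0], [0, 0, 0], [0, 0, 0], [0, 0, 0]], translation=[[0, 0, 0.1], [0, 0, 0], [0, 0, 0], [0, 0, 0]], jaw=[-1, -1, -1, -1])

```text
t: 16.45
position: [0.4385, -0.0128, 0.0994]
tcp_rot: [[0.939, 0.345, 0.0], [0.345, -0.939, 0.0], [0.0, 0.0, -1.0]]
ft_force: [-0.8, -0.4, 3.2]
grip_width: 0.0157
```

Emit:
move_arm(angular=[[0, 0, 0], [0, 0, 0], [0, 0, 0], [0, 0, 0]], translation=[[0, 0, 0.1], [0, 0, 0], [0, 0, 0], [0, 0, 0]], jaw=[-1, -1, -1, -1])

```text
t: 16.85
position: [0.4386, -0.0128, 0.0988]
tcp_rot: [[0.939, 0.345, 0.001], [0.345, -0.939, -0.0], [0.001, 0.001, -1.0]]
ft_force: [-1.1, -0.4, 11.4]
grip_width: 0.0154
```

Emit:
move_arm(angular=[[0, 0, 0], [0, 0, 0], [0, 0, 0], [0, 0, 0]], translation=[[0, 0, 0.05], [0, 0, 0], [0, 0, 0], [0, 0, 0]], jaw=[-1, -1, -1, -1])

```text
t: 17.25
position: [0.4387, -0.0128, 0.0985]
tcp_rot: [[0.939, 0.345, 0.001], [0.345, -0.939, -0.0], [0.001, 0.001, -1.0]]
ft_force: [-2.1, 0.4, 14.8]
grip_width: 0.0156
```

Emit:
move_arm(angular=[[0, 0, 0], [0, 0, 0], [0, 0, 0], [0, 0, 0], [0, 0, 0]], translation=[[0, 0, 0], [0, 0, 0], [0, 0, 0], [0, 0, 0], [0, 0, 0]], jaw=[-1, -1, -1, -1, -1])

```text
t: 17.75
position: [0.4386, -0.0128, 0.0985]
tcp_rot: [[0.939, 0.345, 0.001], [0.345, -0.939, -0.0], [0.001, 0.001, -1.0]]
ft_force: [-2.9, -0.3, 14.5]
grip_width: 0.0157
```

```bash
python3 chk.py w12
```

```text
[ 0.43864621 -0.01277877  0.09854155] 17.75 [ 0.37  0.44 -0.55  2.15  0.38  0.65 -1.66] [-2.91 -0.3  14.52]
tip [ 0.43872772 -0.01280986  0.0275416 ] px (np.float64(321.7330472666971), np.float64(207.60388693167866))
unlock cm in tool axes [ 0.96 -5.17 -3.25] (np.float64(234.84826336239132), np.float64(208.555739085395))
reset cm in tool axes [-0.1  -0.09 -3.25] (np.float64(320.39456018999215), np.float64(225.375542520975))
Y [234.1 208.3] [38.4 41.6] [0.42986379 0.0394723  0.06      ]
R [555.3 106.6] [ 8.5 10.5] [ 0.54615939 -0.10890303  0.06      ]
R [320.1 224.9] [35.6 38.6] [ 0.43762083 -0.01205428  0.06      ]
221 132
```

View pics/w12c.png

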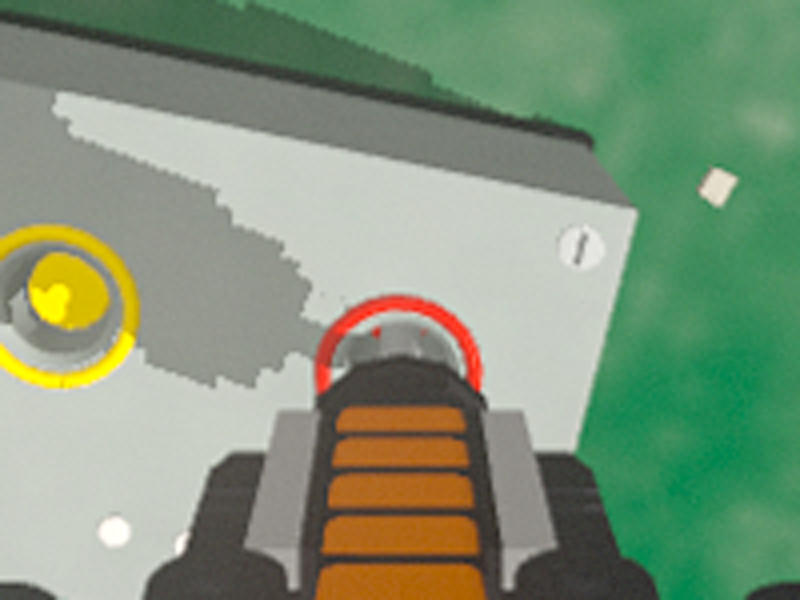

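```bash
python3 - <<'E'
from rig import arm
print(arm.job_done()); s=arm.sense(); print(s["t"],s["ft_force"],s["grip_width"],s["position"])
E
```

```text
the job is handed in; nothing more can be done
None
the job is handed in; nothing more can be done
```

I lifted the orange stylus out of its stand and pressed the yellow button down to its stop, reaching about 10 N. I then raised the stylus, and a picture showed the button back up. After that I put the tip through the red-ringed hole, pressed the reset button to its stop, and handed the job in at about 17.8 s with the stylus still gripped.

**Last checks, just before hand-in:**
- **Push:** it was steady at about 14.5 N on the reset button, more than the 4.8 N needed at its stop and below the 35 N limit.
- **Tip position:** the worked-out tip was about 1.5 mm from the hole's axis and about 32 mm below its mouth. The button's stop is at 31 mm, so the height agrees to about 1.5 mm.
- **Stylus:** the gripper was vertical and the fingers were 15.7 mm apart on the 16 mm handle. It showed no visible slip or tilt.
- **Yellow button:** it was up in the last picture.

**Not confirmed:** I could not read how far either button had gone down. I judged it from the force rising sharply at the expected height. I did not measure the tray, bottle and camera back again at the end, but the arm never came near the tray and passed well above the other two. The hand-in reported no verdict, and I could not take a reading afterwards.

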